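# Put the gearmotor stand in second stage and start it

## Robot

A 6-joint arm with a two-finger parallel gripper is mounted at the origin on the work surface. World frame = base frame: x ahead of the robot, y to its left, z up, the work surface at z = 0. Lengths are in m, angles in rad, forces in N, time in s.
With the tool pointing down it reaches from about 0.375 to 0.975 m from the base axis. Payload 3.8 kg.
Tool frame: the origin (TCP) lies at the very end of the fingers, on their centre line; the grasp point (between the pads) lies bot.grip_point_offset behind it (bot.grip_point_offset is the distance from the TCP to the grasp point, in m); z points along the fingers, y is the line along which they close (so a half turn about z gives the same grasp; the last joint's range is limited). The gripper opens to 85 mm and grips with 20 to 120 N. Pads are 22 mm wide; open, the fingers measure 114 mm over their backs; the gripper's body (76 mm by 85 mm) begins 54 mm behind the grasp point. The pads swing forward as they close: fully open they stand 13 mm farther back than shut.
Start: joints at [1.13, 0.264, 1.604, -0, 1.274, -0.037], TCP at [0.265, 0.621, 0.231] pointing down, gripper open.
Joint ranges: [-2.63, 2.63], [-0.94, 2.18], [0.31, 2.57], [-1.31, 4.45], [0, 2.66], [-2.55, 2.55]. Speed limits (rad/s): [2.57, 2.57, 3.14, 3.14, 3.14, 3.14].

## Interface

Orientations are given as a rotation vector (axis times angle).
In Python, from workcell import bot, vision gives the robot as it stands.
- The arm moves only by the tool play_rows, never from a script. Its argument "rows" is a list of rows, each an object of numbers: "dx", "dy", "dz": the shift along the tool's x, y, z as a fraction of full scale; "roll": the turn about the tool's z as a fraction of full scale; "fingers": the closure, from 0 (fully open) to 1 (shut). In form: [{"dx": .., "dy": .., "dz": .., "roll": .., "fingers": ..}, ...]. A call has 1 to 20 rows; each row shifts and turns the commanded pose from where the row before left it, along the tool's axes as they then stand; what a row does not reach is not made up. Full scale, the value 1, is 0.04 m for a shift and 4 degrees for a turn. A row lasts 1/12 s, in which the tool goes at most 41.7 mm and 7.16 degrees, less where a joint would pass 70% of its speed; a pose out of reach is approached as far as the arm can. A call with a number of a shift or a turn outside -1 to 1 is refused whole. A call with a gripper value outside its range is refused whole. The fingers move at their own pace and stop on an object; "grip_force" is the grip in N (left out, the last holds). Time passes only in rows, so rows that do not move let the fingers close. It gives the time, the measured TCP pose, the force and the opening at its end, in the units of the state.
- bot.read_state(): the state, without advancing time (a new reading comes with each control period).
- vision.read_camera(name): name is "scene" or "top" or "wrist"; returns a dict with "pixels" (384x512x3 uint8, red, green, blue), "depth" (384x512 float32, m along the optical axis (not along the pixel's ray), 0 where there is no reading), "fx", "fy", "cx", "cy" (pixels), "R" (3x3) and "t" (3): a world point X has camera coordinates R X + t. Camera axes: x right, y down, z forward; pixel columns grow to the right and rows downward; lengths in m; the calibration is good to about 2 mm. A picture is of the moment at which its call begins.
- bot.finish_job(): hands the job in, once; it reports no verdict.
The state is a dict: "time": time; "q": joint angles; "joint_vel": joint speeds; "joint_torque": joint torques, N m; "tool_pos": TCP position; "tcp_rot": TCP orientation; "wrist_force": force on the tool from outside, world axes, zero at the start; "torque": the same for the moment, N m; "width": opening from 0.0 (shut) to 1.0 (fully open).
Only numpy, scipy, OpenCV 4.12 (cv2) and the standard library are available. Lean on these libraries where they do the work, as an engineer would, in place of code of your own. Each camera call takes 0.05 s, during which the arm holds its last target. There are 200 camera calls.

## Task

With the fingertips, push the slide selector on the gearmotor test stand from OFF (white mark) past its first notch (yellow) all the way to the second stop (green) and leave it there, then press the green start button fully in and let it come back out. Push gently, without pinching the selector handle; do not press the red button, and leave everything else on the bench where it is.

Things in the scene. Friction and masses are not known exactly. Their poses are not given: they have to be found in the camera images.
- stand: gearmotor test stand, bolted down: aluminium base 140 (x) x 240 (y) x 60 mm high; origin: centre of its underside. Its +y is the way the selector slides to engage. The slot runs along y, 30 mm to -x of the centre line; marks: white OFF (-y end), yellow first stage (middle), green second stage (+y end). Blue gear case and steel motor (tops 106 mm above the table) start 15 mm to +x of the centre line
- lever (a joint): place of the slide selector along its slot (m): 0 OFF stop, 0.045 first detent, 0.090 second stage (solid end stop). A sprung roller under it must be pushed over ridges, about 10 N each, and jumps a few mm after each: leaving OFF (0 to 0.007), entering (0.033 to 0.038) and leaving (0.045 to 0.052) the detent, entering the end (0.077 to 0.083); between them it slides with 1 N and stays where left
- lever_grip (a point): centre of the selector's upright handle, 98 mm above the table; moves with it, axes as the stand's. The handle is a flat paddle 36 mm wide (x, across the slot), 14 mm thick (y, along it), 45 mm tall (76 to 121 mm above the table), its half towards OFF (-y) orange, the other half black; it does not tilt or turn. Free space all round it above the base (60 mm)
- start_box: grey box 75 x 75 x 45 mm, fixed, carrying the GREEN start button; origin at the centre of its underside; stands to the left or the right of the stand
- start_top (a point): centre of the top of the green start button, a round 32 mm cap that is pressed straight down
- start (a joint): travel of the green button (m): 0 = out, 0.006 = fully in, takes 5 N; springs back
- stop_box: the same grey box with the RED stop button; on the other side of the stand
- stop_top (a point): centre of the top of the red stop button
- stop (a joint): travel of the red button (m), 0 = out, 0.006 = fully in
- adapter: black plug-in power adapter, loose, 75 x 45 x 34 mm; origin at its underside
- board: green circuit board on four brass standoffs, loose, 70 x 100 mm, 28 mm high; origin at its underside
- screwdriver: screwdriver lying flat behind the stand, loose; origin at its underside
- joint_module: robot joint module: black plates 90 x 70 mm joined by two aluminium posts, 82 mm high, loose; origin at its underside
- mug: blue mug, 76 mm across, 90 mm high, loose; origin at its underside
- gear: brass gear lying flat, 70 mm across, 22 mm high, loose; origin at its underside

How it is judged:
On the way, in this order (a step that is already met when the one before it is completed fails the run):
1. the selector has gone past the first notch and sits at the second stop (value of joint lever above 0.086 m), for 0.2 s.
2. the green button is pressed in (value of joint start above 0.0045 m and value of joint lever above 0.086 m), for 0.1 s.
At the end, for the whole second after the job is handed in: the selector rests at the second stop (within 4 mm of 90 mm), both buttons are out again (within 1.5 mm), and no loose thing on the bench has moved more than 20 mm (value of joint lever above 0.086 m and value of joint each of start, stop below 0.0015 m); the robot touches nothing.
It fails at once if the green button is pressed before the selector is in the second stage (value of joint start above 0.003 m and value of joint lever below 0.084 m).
It fails at once if the red stop button is pressed (value of joint stop above 0.002 m).
It fails at once if the selector handle is pinched: the fingers bear on both of its halves at once (contact force between the fingers and lever_c0 above 2 N and contact force between the fingers and lever_c1 above 2 N).
It fails at once if the selector is rammed with more than 60 N (contact force between anything else and lever_c0 above 60 N).
It fails at once if a loose thing on the bench is moved or lifted by more than 20 mm (distance of any of adapter, board, screwdriver, joint_module, mug, gear from where it was at the start of the episode above 0.02 m).
It also fails if it takes over 45 s, if anything falls off the work surface, if the arm or the gripper's body presses on something with over 40 N, if the wrist force passes 120 N, or if a joint passes its speed limit or range.

## Working session

There is one attempt and no reset: what is moved stays moved. The work goes in short steps, Python scripts to look and compute and a tool call to move; the robot and the scene stay as the last step left them, time stands still between calls to the robot, and variables do not carry over. Pictures are saved under pics/ and viewed, on a budget of 10 in all, crops included, one or two more only if the job needs it, and the job is handed in when it is done.

Besides the shell and the picture viewer there is one more tool, called after ">>>" as a command line: name --argument value ..., lists and objects as JSON in quotes. play_rows: Moves the arm, as the interface text tells. Its arguments: {"type":"object","properties":{"rows":{"type":"array","items":{"type":"object","properties":{"dx":{"type":"number","minimum":-1,"maximum":1},"dy":{"type":"number","minimum":-1,"maximum":1},"dz":{"type":"number","minimum":-1,"maximum":1},"roll":{"type":"number","minimum":-1,"maximum":1},"fingers":{"type":"number"}}}},"grip_force":{"type":"number"}},"required":["rows"]}

```bash
mkdir -p pics; cat > h.py <<'E'
import numpy as np, cv2
from workcell import bot, vision
def pt(c,u,v,d=None):
    d=c["depth"][int(v),int(u)] if d is None else d
    p=np.array([(u-c["cx"])/c["fx"]*d,(v-c["cy"])/c["fy"]*d,d])
    return c["R"].T@(p-c["t"])
def cloud(c):
    v,u=np.mgrid[:384,:512]; d=c["depth"]
    P=np.stack([(u-c["cx"])/c["fx"]*d,(v-c["cy"])/c["fy"]*d,d],-1)
    return (P-c["t"])@c["R"]
E
python3 - <<'E'
from h import *
for n in("top","scene"):
    c=vision.read_camera(n); np.savez("pics/%s.npz"%n,**c)
    cv2.imwrite("pics/%s1.png"%n,cv2.resize(c["pixels"][:,:,::-1],(800,600),interpolation=cv2.INTER_CUBIC))
s=bot.read_state(); print(s, bot.grip_point_offset)
E
```

```text
{'time': 0.1, 'q': array([ 1.13011568e+00,  2.64687430e-01,  1.60526837e+00, -5.21523586e-06,
        1.27371928e+00, -3.68996202e-02]), 'joint_vel': array([-7.08286635e-04,  1.17130639e-04, -4.09605724e-03, -9.08257202e-05,
       -1.13922715e-03,  1.80526279e-03]), 'joint_torque': array([ 1.76732679e-03, -5.16702533e+01, -3.68592095e+01,  3.90362209e-05,
        6.28344569e-03, -5.62116700e-07]), 'tool_pos': array([0.26491827, 0.62009949, 0.23006335]), 'tcp_rot': array([-0.62985735, -3.07730562,  0.00317961]), 'wrist_force': array([-0.03692478,  1.00007073,  0.26777315]), 'torque': array([-0.00217537,  0.03231819,  0.04189235]), 'width': 1.003035328156934} 0.0187
```

View pics/top1.png

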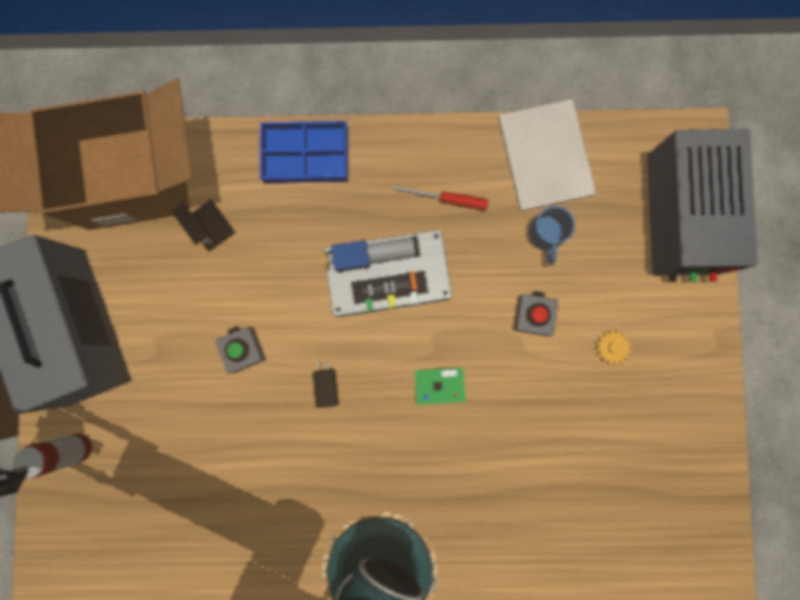

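View pics/scene1.png

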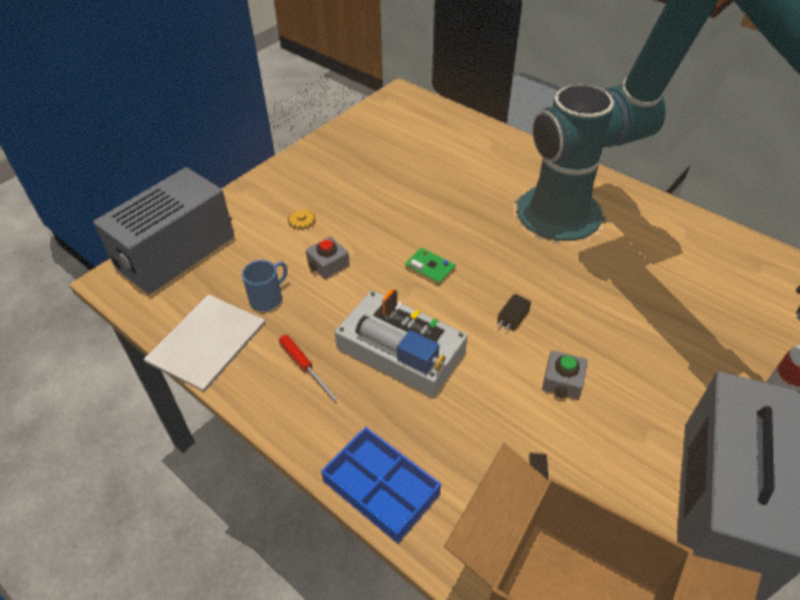

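The top view shows the stand at about (390,272), the orange half of the handle at (413,282) by the white OFF mark, the green button at (236,350) and the red one at (540,315). The selector slides to the left in the image. Next I measure these.

```bash
python3 - <<'E'
from h import *
c=dict(np.load("pics/top.npz")); P=cloud(c); k=512/800
print(c["R"],c["t"],c["fx"])
# stand corners at 0.06 using plane z=.06
def onz(u,v,z):
    r=c["R"].T@np.array([(u-c["cx"])/c["fx"],(v-c["cy"])/c["fy"],1]); o=-c["R"].T@c["t"]
    return o+r*(z-o[2])/r[2]
m=(np.abs(P[...,2]-.06)<.008); roi=np.zeros_like(m); roi[142:205,203:294]=1
m&=roi.astype(bool)
q=P[m]; r=cv2.minAreaRect(q[:,:2].astype(np.float32)); print("stand",r,cv2.boxPoints(r),len(q),np.median(q[:,2]))
hsv=cv2.cvtColor(c["pixels"],cv2.COLOR_RGB2HSV).astype(int)
def blob(n,mask,x0,y0,x1,y1):
    z=np.zeros_like(mask); z[int(y0*k):int(y1*k),int(x0*k):int(x1*k)]=1; mm=mask&z
    v,u=np.nonzero(mm); print(n,len(u),u.mean()/k,v.mean()/k,"P med",np.median(P[mm],0), "zrange",np.percentile(P[mm][:,2],[5,50,95]))
    return u.mean(),v.mean()
H,S,V=hsv[...,0],hsv[...,1],hsv[...,2]
b=blob("green",(H>45)&(H<85)&(S>120),215,330,262,372); 
b2=blob("red",((H<8)|(H>172))&(S>130),515,290,560,335)
o=blob("orange",(H>4)&(H<18)&(S>150)&(P[...,2]>.07),400,265,425,298); print("orange at .121",onz(*o,.121))
for n,(u,v) in dict(white=(412,296),yellow=(391,300),green=(369,305)).items(): print(n,onz(u*k,v*k,.06))
for z in(.045,.055,.06):print(z,onz(*b,z))
roi=np.zeros_like(m); roi[205:242,135:172]=1; q=P[roi.astype(bool)&(np.abs(P[...,2]-.045)<.006)]; print("box",cv2.minAreaRect(q[:,:2].astype(np.float32)))
t=cv2.resize(c["pixels"][135:210,200:300,::-1],(800,600),interpolation=cv2.INTER_CUBIC); cv2.imwrite("pics/crop1.png",t)
from scipy.spatial.transform import Rotation as R
print(R.from_rotvec(bot.read_state()["tcp_rot"]).as_matrix().round(3))
E
```

```text
[[-0.01136596 -0.99975211 -0.01914492]
 [-0.99646993  0.01291713 -0.08295074]
 [ 0.08317748  0.01813452 -0.99636973]] [-0.05173208  0.5529633   1.24960473] 396.598421998231
stand ((0.5974557399749756, -0.022118493914604187), (0.14173045754432678, 0.2402040809392929), 8.189027786254883) [[ 0.51020586  0.08666493]
 [ 0.54442036 -0.15108992]
 [ 0.6847056  -0.13090192]
 [ 0.6504911   0.10685293]] 2472 0.06064105207807262
green 51 233.67034313725492 349.7855392156863 P med [0.44617043 0.27923167 0.06725326] zrange [0.06322005 0.06725326 0.07068181]
red 107 538.8142523364486 313.7704439252336 P med [ 0.50989613 -0.32326307  0.06591363] zrange [0.05675583 0.06591363 0.07026577]
orange 22 412.1448863636363 280.2556818181818 P med [ 0.57357339 -0.07537244  0.12153538] zrange [0.11863826 0.12153538 0.12413468]
orange at .121 [ 0.57411013 -0.07477269  0.121     ]
white [ 0.54924419 -0.07374191  0.06      ]
yellow [ 0.54179209 -0.03181994  0.06      ]
green [0.53236703 0.01211919 0.06      ]
0.045 [0.44653994 0.28653448 0.045     ]
0.055 [0.44653949 0.28357807 0.055     ]
0.06 [0.44653927 0.28209987 0.06      ]
box ((0.44711077213287354, 0.28079161047935486), (0.07494845986366272, 0.07583533227443695), 21.914396286010742)
[[-0.92   0.393 -0.001]
 [ 0.393  0.92  -0.002]
 [ 0.    -0.002 -1.   ]]
```

View pics/crop1.png

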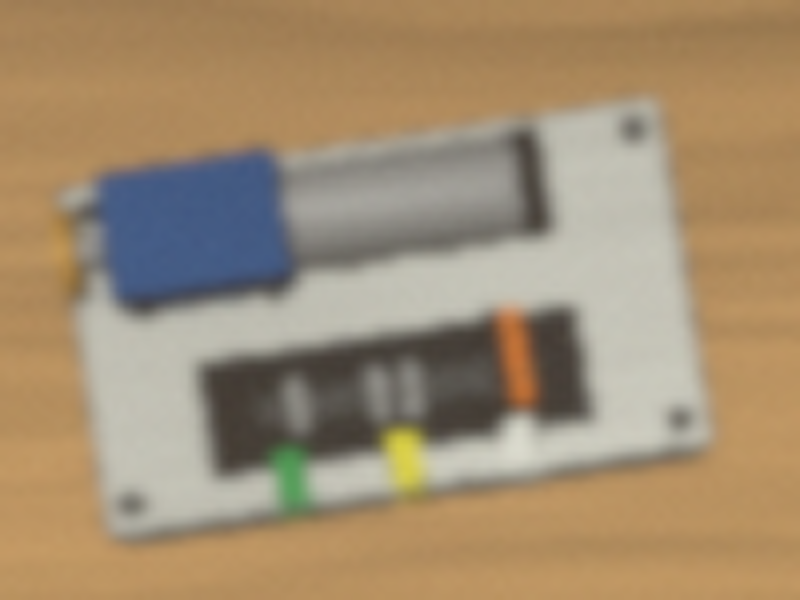

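>>> play_rows --rows '[{"roll": -0.98,"fingers": 1},{"roll": -0.98,"fingers": 1},{"roll": -0.98,"fingers": 1},{"roll": -0.98,"fingers": 1},{"roll": -0.98,"fingers": 1},{"roll": -0.98,"fingers": 1},{"roll": -0.98,"fingers": 1},{"roll": -0.98,"fingers": 1},{"fingers": 1}]'

```text
validation failed for argument at $.ro...
```

>>> play_rows --rows '[{"dx": -0.26,"dy": -0.9,"fingers": 1},{"dx": -0.26,"dy": -0.9,"fingers": 1},{"dx": -0.26,"dy": -0.9,"fingers": 1},{"dx": -0.26,"dy": -0.9,"fingers": 1},{"dx": -0.26,"dy": -0.9,"fingers": 1},{"dx": -0.26,"dy": -0.9,"fingers": 1},{"dx": -0.26,"dy": -0.9,"fingers": 1},{"dx": -0.26,"dy": -0.9,"fingers": 1},{"dx": -0.26,"dy": -0.9,"fingers": 1},{"dx": -0.26,"dy": -0.9,"fingers": 1},{"dx": -0.26,"dy": -0.9,"fingers": 1},{"dx": -0.26,"dy": -0.9,"fingers": 1},{"dx": -0.26,"dy": -0.9,"fingers": 1},{"dx": -0.26,"dy": -0.9,"fingers": 1},{"dx": -0.26,"dy": -0.9,"fingers": 1},{"dx": -0.26,"dy": -0.9,"fingers": 1},{"dx": -0.26,"dy": -0.9,"fingers": 1},{"dx": -0.26,"dy": -0.9,"fingers": 1},{"dx": -0.26,"dy": -0.9,"fingers": 1},{"dx": -0.26,"dy": -0.9,"fingers": 1},{"fingers": 1}]'

```text
validation failed for argument at $.ro...
```

>>> play_rows --rows '[{"dx": 0,"dy": 0,"dz": 0,"roll": -0.98,"fingers": 1},{"dx": 0,"dy": 0,"dz": 0,"roll": -0.98,"fingers": 1},{"dx": 0,"dy": 0,"dz": 0,"roll": -0.98,"fingers": 1},{"dx": 0,"dy": 0,"dz": 0,"roll": -0.98,"fingers": 1},{"dx": 0,"dy": 0,"dz": 0,"roll": -0.98,"fingers": 1},{"dx": 0,"dy": 0,"dz": 0,"roll": -0.98,"fingers": 1},{"dx": 0,"dy": 0,"dz": 0,"roll": -0.98,"fingers": 1},{"dx": 0,"dy": 0,"dz": 0,"roll": -0.98,"fingers": 1},{"dx": 0,"dy": 0,"dz": 0,"roll": 0,"fingers": 1}]'

```text
time: 0.85
tool_pos: [0.2651, 0.6203, 0.2305]
tcp_rot: [0.228, -3.133, 0.002]
wrist_force: [0.4, -0.7, 0.4]
width: -0.0
```

>>> play_rows --rows '[{"dx": -0.26,"dy": -0.9,"dz": 0,"roll": 0,"fingers": 1},{"dx": -0.26,"dy": -0.9,"dz": 0,"roll": 0,"fingers": 1},{"dx": -0.26,"dy": -0.9,"dz": 0,"roll": 0,"fingers": 1},{"dx": -0.26,"dy": -0.9,"dz": 0,"roll": 0,"fingers": 1},{"dx": -0.26,"dy": -0.9,"dz": 0,"roll": 0,"fingers": 1},{"dx": -0.26,"dy": -0.9,"dz": 0,"roll": 0,"fingers": 1},{"dx": -0.26,"dy": -0.9,"dz": 0,"roll": 0,"fingers": 1},{"dx": -0.26,"dy": -0.9,"dz": 0,"roll": 0,"fingers": 1},{"dx": -0.26,"dy": -0.9,"dz": 0,"roll": 0,"fingers": 1},{"dx": -0.26,"dy": -0.9,"dz": 0,"roll": 0,"fingers": 1},{"dx": -0.26,"dy": -0.9,"dz": 0,"roll": 0,"fingers": 1},{"dx": -0.26,"dy": -0.9,"dz": 0,"roll": 0,"fingers": 1},{"dx": -0.26,"dy": -0.9,"dz": 0,"roll": 0,"fingers": 1},{"dx": -0.26,"dy": -0.9,"dz": 0,"roll": 0,"fingers": 1},{"dx": -0.26,"dy": -0.9,"dz": 0,"roll": 0,"fingers": 1},{"dx": -0.26,"dy": -0.9,"dz": 0,"roll": 0,"fingers": 1},{"dx": -0.26,"dy": -0.9,"dz": 0,"roll": 0,"fingers": 1},{"dx": -0.26,"dy": -0.9,"dz": 0,"roll": 0,"fingers": 1},{"dx": -0.26,"dy": -0.9,"dz": 0,"roll": 0,"fingers": 1},{"dx": 0,"dy": 0,"dz": 0,"roll": 0,"fingers": 1}]'

```text
time: 2.52
tool_pos: [0.5607, -0.0337, 0.2311]
tcp_rot: [-0.215, 3.133, -0.005]
wrist_force: [-0.4, -0.1, 0.2]
width: 0.001
```

>>> play_rows --rows '[{"dx": -0.07,"dy": -0.74,"dz": 0,"roll": 0,"fingers": 1},{"dx": -0.07,"dy": -0.74,"dz": 0,"roll": 0,"fingers": 1},{"dx": -0.07,"dy": -0.74,"dz": 0,"roll": 0,"fingers": 1},{"dx": 0,"dy": 0,"dz": 0,"roll": 0,"fingers": 1},{"dx": 0,"dy": 0,"dz": 0.6,"roll": 0,"fingers": 1},{"dx": 0,"dy": 0,"dz": 0.6,"roll": 0,"fingers": 1},{"dx": 0,"dy": 0,"dz": 0.6,"roll": 0,"fingers": 1},{"dx": 0,"dy": 0,"dz": 0.6,"roll": 0,"fingers": 1},{"dx": 0,"dy": 0,"dz": 0.6,"roll": 0,"fingers": 1},{"dx": 0,"dy": 0,"dz": 0.55,"roll": 0,"fingers": 1},{"dx": 0,"dy": 0,"dz": 0,"roll": 0,"fingers": 1}]'

```text
time: 3.43
tool_pos: [0.575, -0.1128, 0.0837]
tcp_rot: [0.223, -3.124, -0.005]
wrist_force: [-1.6, -0.2, -0.9]
width: 0.0
```

```bash
python3 - <<'E'
from h import *
c=vision.read_camera("scene"); a=c["pixels"][170:260,200:320,::-1]
w=vision.read_camera("wrist")["pixels"][:,:,::-1]
cv2.imwrite("pics/s2.png",np.hstack([cv2.resize(a,(400,300),interpolation=3),cv2.resize(w,(400,300))]))
E
```

```text
(no output)
```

View pics/s2.png

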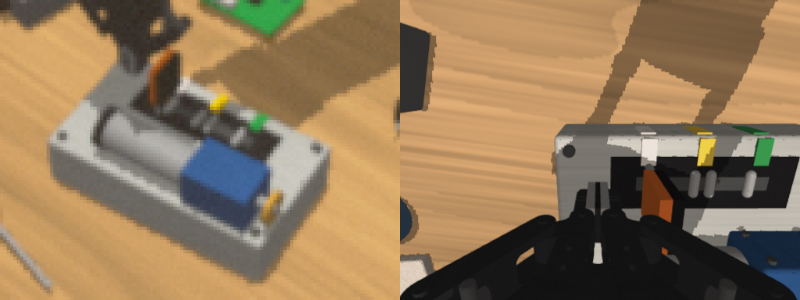

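The fingers stand on the OFF side of the handle, clear of the base: in the wrist half the fingertips are at (597,200) and the orange face at (655,200). I push slowly in the +y direction.

>>> play_rows --rows '[{"dx": -0.06,"dy": 0.1,"dz": 0,"roll": 0,"fingers": 1},{"dx": -0.06,"dy": 0.1,"dz": 0,"roll": 0,"fingers": 1},{"dx": 0,"dy": 0.05,"dz": 0,"roll": 0,"fingers": 1},{"dx": 0,"dy": 0.05,"dz": 0,"roll": 0,"fingers": 1},{"dx": 0,"dy": 0.05,"dz": 0,"roll": 0,"fingers": 1},{"dx": 0,"dy": 0.05,"dz": 0,"roll": 0,"fingers": 1},{"dx": 0,"dy": 0.05,"dz": 0,"roll": 0,"fingers": 1},{"dx": 0,"dy": 0.05,"dz": 0,"roll": 0,"fingers": 1}]'

```text
time: 4.2
tool_pos: [0.5814, -0.094, 0.0893]
tcp_rot: [0.225, -3.133, -0.0]
wrist_force: [0.1, -0.2, -0.3]
width: 0.001
```

>>> play_rows --rows '[{"dx": 0,"dy": 0.05,"dz": 0,"roll": 0,"fingers": 1},{"dx": 0,"dy": 0.05,"dz": 0,"roll": 0,"fingers": 1},{"dx": 0,"dy": 0.05,"dz": 0,"roll": 0,"fingers": 1},{"dx": 0,"dy": 0.05,"dz": 0,"roll": 0,"fingers": 1}]'

```text
time: 4.53
tool_pos: [0.581, -0.0905, 0.0895]
tcp_rot: [-0.228, 3.132, -0.012]
wrist_force: [1.3, -13.6, -3.0]
width: 0.002
```

Contact is confirmed at 13.6 N. I continue the push.

>>> play_rows --rows '[{"dx": 0,"dy": 0.06,"dz": 0,"roll": 0,"fingers": 1},{"dx": 0,"dy": 0.06,"dz": 0,"roll": 0,"fingers": 1},{"dx": 0,"dy": 0.06,"dz": 0,"roll": 0,"fingers": 1},{"dx": 0,"dy": 0.06,"dz": 0,"roll": 0,"fingers": 1},{"dx": 0,"dy": 0.06,"dz": 0,"roll": 0,"fingers": 1},{"dx": 0,"dy": 0.06,"dz": 0,"roll": 0,"fingers": 1},{"dx": 0,"dy": 0.06,"dz": 0,"roll": 0,"fingers": 1},{"dx": 0,"dy": 0.06,"dz": 0,"roll": 0,"fingers": 1},{"dx": 0,"dy": 0.06,"dz": 0,"roll": 0,"fingers": 1},{"dx": 0,"dy": 0.06,"dz": 0,"roll": 0,"fingers": 1},{"dx": 0,"dy": 0.06,"dz": 0,"roll": 0,"fingers": 1},{"dx": 0,"dy": 0.06,"dz": 0,"roll": 0,"fingers": 1}]'

```text
time: 5.53
tool_pos: [0.5766, -0.0599, 0.0894]
tcp_rot: [-0.228, 3.133, -0.007]
wrist_force: [0.1, -14.9, -1.9]
width: -0.004
```

>>> play_rows --rows '[{"dx": 0,"dy": 0.06,"dz": 0,"roll": 0,"fingers": 1},{"dx": 0,"dy": 0.06,"dz": 0,"roll": 0,"fingers": 1},{"dx": 0,"dy": 0.06,"dz": 0,"roll": 0,"fingers": 1},{"dx": 0,"dy": 0.06,"dz": 0,"roll": 0,"fingers": 1},{"dx": 0,"dy": 0.06,"dz": 0,"roll": 0,"fingers": 1},{"dx": 0,"dy": 0.06,"dz": 0,"roll": 0,"fingers": 1},{"dx": 0,"dy": 0.06,"dz": 0,"roll": 0,"fingers": 1},{"dx": 0,"dy": 0.06,"dz": 0,"roll": 0,"fingers": 1},{"dx": 0,"dy": 0.06,"dz": 0,"roll": 0,"fingers": 1},{"dx": 0,"dy": 0.06,"dz": 0,"roll": 0,"fingers": 1},{"dx": 0,"dy": 0.06,"dz": 0,"roll": 0,"fingers": 1},{"dx": 0,"dy": 0.06,"dz": 0,"roll": 0,"fingers": 1},{"dx": 0,"dy": 0.06,"dz": 0,"roll": 0,"fingers": 1},{"dx": 0,"dy": 0.06,"dz": 0,"roll": 0,"fingers": 1},{"dx": 0,"dy": 0.06,"dz": 0,"roll": 0,"fingers": 1}]'

```text
time: 6.78
tool_pos: [0.5711, -0.0217, 0.0893]
tcp_rot: [0.226, -3.133, -0.0]
wrist_force: [0.4, -1.3, -0.1]
width: -0.003
```

>>> play_rows --rows '[{"dx": 0,"dy": 0.05,"dz": 0,"roll": 0,"fingers": 1},{"dx": 0,"dy": 0.05,"dz": 0,"roll": 0,"fingers": 1},{"dx": 0,"dy": 0.05,"dz": 0,"roll": 0,"fingers": 1},{"dx": 0,"dy": 0.05,"dz": 0,"roll": 0,"fingers": 1},{"dx": 0,"dy": 0.05,"dz": 0,"roll": 0,"fingers": 1},{"dx": 0,"dy": 0.05,"dz": 0,"roll": 0,"fingers": 1},{"dx": 0,"dy": 0.05,"dz": 0,"roll": 0,"fingers": 1},{"dx": 0,"dy": 0.05,"dz": 0,"roll": 0,"fingers": 1}]'

```text
time: 7.45
tool_pos: [0.569, -0.0073, 0.0893]
tcp_rot: [-0.224, 3.133, -0.002]
wrist_force: [0.3, -2.0, -0.4]
width: -0.001
```

```bash
python3 - <<'E'
from h import *
c=vision.read_camera("scene"); a=c["pixels"][170:260,200:320,::-1]
w=vision.read_camera("wrist")["pixels"][:,:,::-1]
cv2.imwrite("pics/s3.png",np.hstack([cv2.resize(a,(400,300),interpolation=3),cv2.resize(w,(400,300))]))
s=bot.read_state();print(s["tool_pos"],s["wrist_force"])
E
```

```text
[ 0.56875607 -0.00597212  0.08928931] [-0.4167723   0.13353755 -0.00706231]
```

View pics/s3.png

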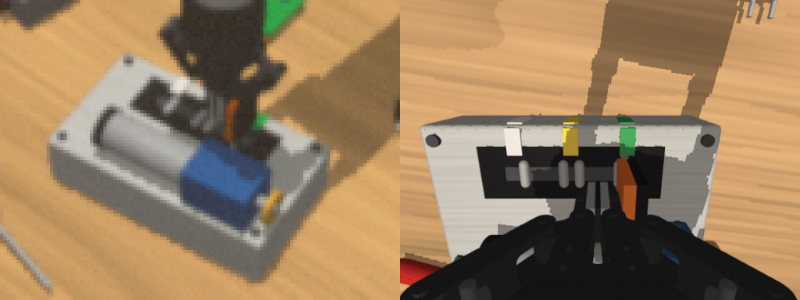

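The handle (orange edge at wrist pixel (627,190)) is near the green mark at (627,130). I push the last millimetres gently until the end stop gives a reaction.

>>> play_rows --rows '[{"dx": 0,"dy": 0.04,"dz": 0,"roll": 0,"fingers": 1},{"dx": 0,"dy": 0.04,"dz": 0,"roll": 0,"fingers": 1},{"dx": 0,"dy": 0.03,"dz": 0,"roll": 0,"fingers": 1},{"dx": 0,"dy": 0,"dz": 0,"roll": 0,"fingers": 1}]'

```text
time: 7.88
tool_pos: [0.5685, -0.0036, 0.0894]
tcp_rot: [-0.227, 3.133, -0.006]
wrist_force: [1.3, -8.2, -1.2]
width: -0.0
```

>>> play_rows --rows '[{"dx": 0,"dy": 0.03,"dz": 0,"roll": 0,"fingers": 1},{"dx": 0,"dy": 0.02,"dz": 0,"roll": 0,"fingers": 1},{"dx": 0,"dy": 0,"dz": 0,"roll": 0,"fingers": 1},{"dx": 0,"dy": 0,"dz": 0,"roll": 0,"fingers": 1}]'

```text
time: 8.22
tool_pos: [0.5685, -0.0034, 0.0895]
tcp_rot: [-0.228, 3.132, -0.01]
wrist_force: [0.8, -14.6, -1.2]
width: -0.001
```

Position no longer advances while the force rises to 14.6 N, so this is the solid stop. I back off, lift and move over towards the green button.

>>> play_rows --rows '[{"dx": 0,"dy": -0.1,"dz": 0,"roll": 0,"fingers": 1},{"dx": 0,"dy": -0.15,"dz": 0,"roll": 0,"fingers": 1},{"dx": 0,"dy": 0,"dz": -0.3,"roll": 0,"fingers": 1},{"dx": 0,"dy": 0,"dz": -0.8,"roll": 0,"fingers": 1},{"dx": 0,"dy": 0,"dz": -0.9,"roll": 0,"fingers": 1},{"dx": 0,"dy": 0,"dz": -0.8,"roll": 0,"fingers": 1},{"dx": 0,"dy": 0,"dz": 0,"roll": 0,"fingers": 1},{"dx": 0.2,"dy": 0.76,"dz": 0,"roll": 0,"fingers": 1},{"dx": 0.2,"dy": 0.76,"dz": 0,"roll": 0,"fingers": 1},{"dx": 0.2,"dy": 0.76,"dz": 0,"roll": 0,"fingers": 1},{"dx": 0.2,"dy": 0.76,"dz": 0,"roll": 0,"fingers": 1},{"dx": 0.2,"dy": 0.76,"dz": 0,"roll": 0,"fingers": 1},{"dx": 0.2,"dy": 0.76,"dz": 0,"roll": 0,"fingers": 1},{"dx": 0.2,"dy": 0.76,"dz": 0,"roll": 0,"fingers": 1},{"dx": 0.2,"dy": 0.76,"dz": 0,"roll": 0,"fingers": 1},{"dx": 0.2,"dy": 0.76,"dz": 0,"roll": 0,"fingers": 1},{"dx": 0.2,"dy": 0.76,"dz": 0,"roll": 0,"fingers": 1},{"dx": 0,"dy": 0,"dz": 0,"roll": 0,"fingers": 1},{"dx": 0,"dy": 0,"dz": 0,"roll": 0,"fingers": 1}]'

```text
time: 9.8
tool_pos: [0.4458, 0.2813, 0.202]
tcp_rot: [-0.231, 3.133, 0.001]
wrist_force: [0.1, -1.1, -0.7]
width: -0.002
```

```bash
python3 - <<'E'
from h import *
s=bot.read_state();print(s["tool_pos"],s["wrist_force"])
c=vision.read_camera("top"); P=cloud(c)
hsv=cv2.cvtColor(c["pixels"],cv2.COLOR_RGB2HSV).astype(int); H,S=hsv[...,0],hsv[...,1]
m=(H>4)&(H<18)&(S>150)&(P[...,2]>.09)&(P[...,2]<.14); z=np.zeros_like(m); z[142:205,203:294]=1; m&=z
p=np.median(P[m],0); d=p[:2]-[.5678,-.0264]; print(m.sum(),p,"s",d@[-.1424,.9898],"vs start", (p[:2]-[.57357,-.07537])@[-.1424,.9898])
a=c["pixels"][135:210,200:300,::-1]; w=vision.read_camera("wrist")["pixels"][:,:,::-1]
cv2.imwrite("pics/s4.png",np.hstack([cv2.resize(a,(400,300),interpolation=3),cv2.resize(w,(400,300))]))
E
```

```text
[0.4458404  0.2813384  0.20202987] [ 0.08175909 -1.1302654  -0.6608722 ]
33 [0.55856047 0.01353439 0.11992553] s 0.040842764660352894 vs start 0.09013491866035292
```

View pics/s4.png

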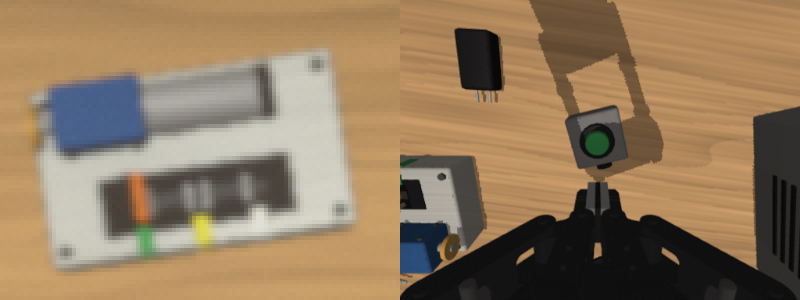

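The selector has moved 90.1 mm and its orange edge lines up with the green mark (crop (140,200)). The button lies under the fingers. I descend and press slowly.

>>> play_rows --rows '[{"dx": 0,"dy": 0,"dz": 0.7,"roll": 0,"fingers": 1},{"dx": 0,"dy": 0,"dz": 0.8,"roll": 0,"fingers": 1},{"dx": 0,"dy": 0,"dz": 0.7,"roll": 0,"fingers": 1},{"dx": 0,"dy": 0,"dz": 0.5,"roll": 0,"fingers": 1},{"dx": 0,"dy": 0,"dz": 0.3,"roll": 0,"fingers": 1},{"dx": 0,"dy": 0,"dz": 0,"roll": 0,"fingers": 1},{"dx": 0,"dy": 0,"dz": 0.05,"roll": 0,"fingers": 1},{"dx": 0,"dy": 0,"dz": 0.05,"roll": 0,"fingers": 1},{"dx": 0,"dy": 0,"dz": 0.05,"roll": 0,"fingers": 1},{"dx": 0,"dy": 0,"dz": 0,"roll": 0,"fingers": 1}]'

```text
time: 10.73
tool_pos: [0.4476, 0.28, 0.0764]
tcp_rot: [-0.225, 3.132, 0.001]
wrist_force: [0.3, 0.7, 0.2]
width: 0.001
```

>>> play_rows --rows '[{"dx": 0,"dy": 0,"dz": 0.05,"roll": 0,"fingers": 1},{"dx": 0,"dy": 0,"dz": 0.05,"roll": 0,"fingers": 1},{"dx": 0,"dy": 0,"dz": 0,"roll": 0,"fingers": 1}]'

```text
time: 10.98
tool_pos: [0.4465, 0.2796, 0.0712]
tcp_rot: [0.226, -3.133, 0.0]
wrist_force: [0.3, 0.2, -0.3]
width: -0.002
```

>>> play_rows --rows '[{"dx": 0,"dy": 0,"dz": 0.05,"roll": 0,"fingers": 1},{"dx": 0,"dy": 0,"dz": 0.05,"roll": 0,"fingers": 1},{"dx": 0,"dy": 0,"dz": 0.05,"roll": 0,"fingers": 1},{"dx": 0,"dy": 0,"dz": 0,"roll": 0,"fingers": 1}]'

```text
time: 11.32
tool_pos: [0.4467, 0.2797, 0.0651]
tcp_rot: [-0.225, 3.133, 0.0]
wrist_force: [0.0, 0.2, 2.9]
width: 0.003
```

>>> play_rows --rows '[{"dx": 0,"dy": 0,"dz": 0.05,"roll": 0,"fingers": 1},{"dx": 0,"dy": 0,"dz": 0,"roll": 0,"fingers": 1}]'

```text
time: 11.48
tool_pos: [0.4468, 0.2797, 0.0633]
tcp_rot: [-0.225, 3.133, 0.0]
wrist_force: [-0.8, 0.3, 4.4]
width: 0.003
```

>>> play_rows --rows '[{"dx": 0,"dy": 0,"dz": 0.05,"roll": 0,"fingers": 1},{"dx": 0,"dy": 0,"dz": 0,"roll": 0,"fingers": 1}]'

```text
time: 11.65
tool_pos: [0.4469, 0.2797, 0.0614]
tcp_rot: [-0.225, 3.133, 0.0]
wrist_force: [-0.8, -0.3, 4.4]
width: 0.001
```

>>> play_rows --rows '[{"dx": 0,"dy": 0,"dz": 0.05,"roll": 0,"fingers": 1},{"dx": 0,"dy": 0,"dz": 0,"roll": 0,"fingers": 1},{"dx": 0,"dy": 0,"dz": 0,"roll": 0,"fingers": 1}]'

```text
time: 11.9
tool_pos: [0.447, 0.2798, 0.0609]
tcp_rot: [-0.225, 3.133, 0.0]
wrist_force: [-4.2, -2.2, 13.9]
width: -0.002
```

It bottomed out: the force rose to 13.9 N with no more travel. I hold briefly, then lift.

>>> play_rows --rows '[{"dx": 0,"dy": 0,"dz": 0,"roll": 0,"fingers": 1},{"dx": 0,"dy": 0,"dz": 0,"roll": 0,"fingers": 1},{"dx": 0,"dy": 0,"dz": -0.2,"roll": 0,"fingers": 1},{"dx": 0,"dy": 0,"dz": -0.6,"roll": 0,"fingers": 1},{"dx": 0,"dy": 0,"dz": -0.9,"roll": 0,"fingers": 1},{"dx": 0,"dy": 0,"dz": -0.9,"roll": 0,"fingers": 1},{"dx": 0,"dy": 0,"dz": -0.9,"roll": 0,"fingers": 1},{"dx": 0,"dy": 0,"dz": 0,"roll": 0,"fingers": 1},{"dx": 0,"dy": 0,"dz": 0,"roll": 0,"fingers": 1}]'

```text
time: 12.65
tool_pos: [0.4485, 0.2805, 0.2022]
tcp_rot: [-0.225, 3.128, 0.004]
wrist_force: [-0.1, -0.3, -0.8]
width: -0.003
```

```bash
python3 - <<'E'
from h import *
s=bot.read_state();print(s["time"],s["tool_pos"],s["wrist_force"])
c=vision.read_camera("top"); cv2.imwrite("pics/s5.png",cv2.resize(c["pixels"][:,:,::-1],(800,600),interpolation=3))
E
```

```text
12.65 [0.44846242 0.28052134 0.20224982] [-0.14225846 -0.34893599 -0.83599696]
```

View pics/s5.png

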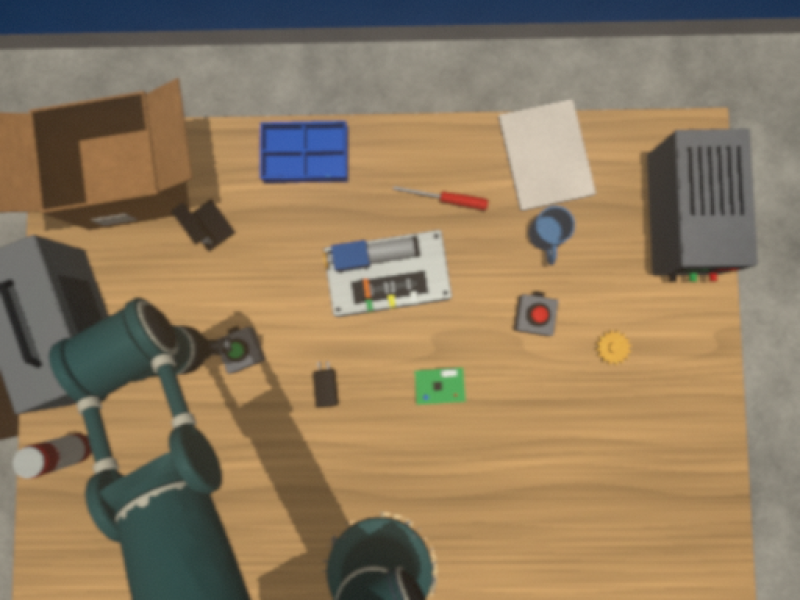

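The selector is at the green mark (367,288), and the loose things are where they were. The fingers are clear, above the green button at (236,350). I hand the job in.

```bash
python3 -c "
from workcell import bot
print(bot.finish_job())"
```

```text
the job is handed in; nothing more can be done
None
```

I pushed the selector with shut fingers, from its OFF side only, to the second stop, then pressed the green button, let it come back out and handed the job in at about 13 s.

- **Selector:** the top camera measured 90.1 mm of travel. The end stop resisted at about 15 N with no further movement, and the highest force I read on the push was about 15 N.
- **Green button:** it bottomed out at about 14 N, with the fingertips down at about 61 mm. I held it briefly and lifted clear to 0.20 m.
- **Final picture:** the selector stands at the green mark, the loose things are where they were, and the arm never went near the red button. I judged the loose things by eye only. I saw no sign of a stuck green button but did not measure its return.

No check failed or disagreed. Two early move calls were refused for their format before anything moved. The hand-in gave no verdict.

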